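Reset the hold-down screw on a flange blank and lock it

TASK

The screw hold-down on the welding bench stands clear of the flange blank. Slacken its lock ring by the ring's upright post, screw the T-handle down until the foot bears snugly on the blank without crushing it, then firmly retighten the lock ring without forcing it. Let go of everything, and leave the blank and all the other things on the bench where they are.

Things in the scene. Friction and masses are not known exactly. Their poses are not given: they have to be found in the camera images.
- holddown: Grey painted steel hold-down bolted to the bench. Origin: on the bench, exactly under the screw's vertical axis; z up. A 46 mm wide arm reaches from its column (50 mm square, x = 125 to 175 mm) to a 56 mm hub on the screw's axis; nothing of this frame is higher than 95 mm. The post of the lock ring starts on its -y side.
- collar: Steel collar, 50 mm diameter, 9 mm high, between hub and lock ring; origin on the screw's axis, 95 mm above the bench. Its jaw grips the screw when the ring is tight; the T-handle must not be forced round then. After the screw has been turned down the jaw bites later than before (by up to 0.3 rad of ring), so the ring's old place is not tight: go on until the force says so.
- ring_post (a point): Round upright steel post, 16 mm diameter, 106 to 152 mm above the bench, at the end of the lock ring's lever, 85 mm from the screw's axis about which it swings (grip it from above). This point: on its centre line, 135 mm above the bench. The lever's top is 115 mm above the bench, 14 mm wide; the ring itself (62 mm diameter) is coaxial with the screw, top at 120 mm.
- lock_ring (a joint): Lock ring angle, rad, growing clockwise from above (tightening); range -1.0 to 1.2. Slackening by 0.4 to 0.7 rad is ample. Free drag 4 to 9 N along the circle at the post; once the jaw bites the force grows by 0.5 N per mm of post travel. About 18 N at the post is firmly tight; under 12 N is not tight, over 25 N is forcing it. It stays where it is left.
- t_grip (a point): Centre of the T-handle's cross-bar, on the screw's axis: a flat dark steel bar 58 mm long, 14 mm thick, 20 mm tall, on a 10 mm neck; this point is half-way up, 175 mm above the bench at joint value 0; its x axis runs along the bar. Grip it from above across its 14 mm. It goes down 3 mm for each rad of clockwise turn.
- t_handle (a joint): T-handle angle, rad, growing clockwise from above (screwing down); range -0.5 to 4.5. With the ring slack its friction is 0.3 N m. The foot meets the blank after 0.6 to 1.9 rad, felt as a rise of torque; from that first touch each further rad adds about 0.5 N m and 180 N of foot force. 0.2 to 0.5 rad past first touch is snug (0.33 is best); 0.8 is crushing. It stays where it is left.
- spindle: The hold-down's screw with its foot (a 30 mm diameter disc under the hub, sprung by stiff washers inside) and T-handle; it moves straight down as the T-handle is turned. Origin: on the screw's axis. The foot starts 2 to 6 mm above the blank.
- blank: Bright flat ring-shaped flange blank, 160 mm outer, 48 mm inner diameter, 10 mm thick, 0.95 kg, lying loose on a dark steel packer under the foot; its height varies by 2 mm. Origin: centre of its underside.
- nut: Loose round steel nut, 22 mm diameter, 11 mm high, lying on the blank. Not to be moved. Origin: centre of its underside.
- spanner: Loose open-ended spanner 200 mm long on the bench. Not to be moved.
- hammer: Loose hammer 260 mm long, wooden handle, on the bench. Not to be moved.
- cone: Loose spun metal cone, 124 mm across the bottom, 60 mm high, on the bench. Not to be moved. Origin: centre of its underside.
- paste_jar: Grey jar 68 mm diameter, 75 mm high, on the bench. Not to be moved. Origin: centre of its underside.
- offcut: Loose steel offcut 110 x 50 x 8 mm on the bench. Not to be moved.
- magnet_square: Loose L-shaped magnet square, legs 90 mm long, 22 mm high, on the bench. Not to be moved.
There are look-alikes about, which are no part of the job. What is meant by the blank is not brown, and is the smaller of those in its own colour.

How it is judged:
By the outcome, as a careful person would: the job done as asked, in the order asked, and still so for the second after the job is handed in, with the robot touching nothing.
It also fails if it takes over 72 s, if anything falls off the work surface, if the arm or the gripper's body presses on something with over 40 N, if the wrist force passes 120 N, or if a joint passes its speed limit or range.

ROBOT

A 7-joint arm with a two-finger parallel gripper is mounted at the origin on the work surface. World frame = base frame: x ahead of the robot, y to its left, z up, the work surface at z = 0. Lengths are in m, angles in rad, forces in N, time in s.
With the tool pointing down it reaches from about 0.4 to 0.875 m from the base axis. Payload 19.3 kg.
Tool frame: the origin (TCP) lies on the centre line of the jaws, within the pads' length; the fingertips stand 14 mm ahead of it and the grasp point (between the pads) lies 5 mm behind it; x points along the fingers, y is the direction in which the jaws open and shut, and the axes are right-handed (so a half turn about x gives the same grasp; the last joint's range is limited). The gripper opens to 85 mm and grips with 20 to 120 N. Pads are 22 mm wide; open, the fingers measure 114 mm over their backs; the gripper's body (76 mm by 85 mm) begins 54 mm behind the grasp point. The pads swing forward as they close: fully open they stand 13 mm farther back than shut.
Start: joints at [-1.32, 0.521, -0.036, 1.599, 0.021, 1.021, -0.113], TCP at [0.197, 0.593, 0.245] pointing down, gripper open.
Joint ranges: [-2.91, 2.91], [-0.3, 2.13], [-1.5, 1.42], [0.17, 2.43], [-1.26, 4.41], [0.16, 1.93], [-2.52, 2.52]. Speed limits (rad/s): [1.89, 1.89, 2.39, 2.39, 3.01, 3.01, 3.01].

INTERFACE

Orientations are given as [roll, pitch, yaw] about the fixed x, y, z axes, in that order (R = Rz(yaw) Ry(pitch) Rx(roll)).
In Python, from workcell import monitor, optics, bot gives the robot as it stands.
- The arm moves only by the tool arm_command, never from a script. Its arguments are lists of equal length, an entry for each row: "delta_pos": the shift along the tool's x, y, z as a fraction of full scale, a list of three; "rotation": the turn, a rotation vector about the tool's x, y, z as a fraction of full scale, a list of three. In form: {"delta_pos": [[dx, dy, dz], ...], "rotation": [[wx, wy, wz], ...]}. A call has 1 to 10 rows; each row shifts and turns the pose as measured when the row begins, along the tool's axes as they then stand; what a row does not reach is not made up. Full scale, the value 1, is 30 mm for a shift and 6 degrees for a turn. A row lasts 1/10 s, in which the tool goes at most 50 mm and 8.59 degrees, less where a joint would pass 70% of its speed; a pose out of reach is approached as far as the arm can. A call with a number of a shift or a turn outside -1 to 1 is refused whole. A call with a gripper value outside its range is refused whole. "gripper" is the closure, from -1 (fully open) to 1 (shut), so that 0 is half open, set as the call begins (left out, the last holds). The fingers move at their own pace and stop on an object; "grip_force" is the grip in N (left out, the last holds). Time passes only in rows, so rows that do not move let the fingers close. It gives the time, the measured TCP pose, the force and the opening at its end, in the units of the state.
- monitor.observe(): the state, without advancing time (a new reading comes with each control period).
- optics.grab_frame(name): name is "side" or "top" or "wrist"; returns the picture (420x560x3 uint8, red, green, blue); there is no depth.
- optics.camera_params(name): a dict with "fx", "fy", "cx", "cy" (pixels), "origin" and "rotation" of the camera in the world. Camera axes: x right, y down, z forward; pixel columns grow to the right and rows downward; lengths in m; the calibration is good to about 2 mm. A picture is of the moment at which its call begins: read the wrist's pose just before it. camera_params takes no time and is no camera call; for the wrist camera it gives the pose at the moment of the call.
- bot.job_done(): hands the job in, once; it reports no verdict.
The state is a dict: "clock": time; "qpos": joint angles; "qd": joint speeds; "joint_efforts": joint torques, N m; "position": TCP position; "tool_rot": TCP orientation; "force": force on the tool from outside, world axes, zero at the start; "moment": the same for the moment, N m; "grip_width": finger opening in m.
Only numpy, scipy, OpenCV 4.12 (cv2) and the standard library are available. Lean on these libraries where they do the work, as an engineer would, in place of code of your own. Each camera call takes 0.05 s, during which the arm holds its last target. There are 200 camera calls.

## Working session

There is one attempt and no reset: what is moved stays moved. The work goes in short steps, Python scripts to look and compute and a tool call to move; the robot and the scene stay as the last step left them, time stands still between calls to the robot, and variables do not carry over. Pictures are saved under pics/ and viewed, about 8 in all and at most 12, crops included, and the job is handed in when it is done.

Besides the shell and the picture viewer there is one more tool, called after "Emit:" as name(argument=value, ...), one argument or row to a line, values as JSON. arm_command: Moves the arm, as the interface text tells. Its arguments: {"type":"object","properties":{"delta_pos":{"type":"array","items":{"type":"array","items":{"type":"number"}}},"rotation":{"type":"array","items":{"type":"array","items":{"type":"number"}}},"gripper":{"type":"number"},"grip_force":{"type":"number"}},"required":["delta_pos","rotation"]}

```bash
mkdir -p pics
python3 - <<'E'
from workcell import monitor, optics, bot
import cv2,numpy as np
print(monitor.observe())
for n in("side","top"):
    f=optics.grab_frame(n);cv2.imwrite(f"pics/{n}0.png",f[:,:,::-1]);print(n,optics.camera_params(n))
E
```

```text
{'clock': 0.0, 'qpos': array([-1.32024046,  0.52200604, -0.03632395,  1.59999255,  0.02122151,
        1.02111237, -0.11281723]), 'qd': array([-3.84666857e-04,  2.56101753e-03, -1.13521759e-03, -2.83795921e-05,
        2.86456279e-04,  5.00681395e-05, -2.60756829e-04]), 'joint_efforts': array([-9.06697151e-04, -9.27072644e+01,  1.97921567e+00, -3.69950008e+01,
        1.76903279e-02,  8.02005030e-03,  5.95435449e-05]), 'position': array([0.19699324, 0.59280678, 0.24473628]), 'tool_rot': array([-1.48131232,  1.5696636 , -1.80208742]), 'force': array([ 0.30727529, -0.28049025, -0.17103515]), 'moment': array([ 0.02392432, -0.0407444 ,  0.01106952]), 'grip_width': 0.0856670891789212}
side {'fx': 506.5255464566558, 'fy': 506.5255464566558, 'cx': 277.14737457074506, 'cy': 207.41713306947688, 'origin': array([ 0.19336586, -0.9456699 ,  0.892596  ]), 'rotation': array([-2.23607308,  0.00426249, -0.306982  ])}
top {'fx': 397.59243960200996, 'fy': 397.59243960200996, 'cx': 279.73650745704253, 'cy': 215.50046154582859, 'origin': array([0.35090395, 0.01203927, 1.2666768 ]), 'rotation': array([-3.01844686e+00,  4.82111085e-04, -1.55931794e+00])}
```

View pics/top0.png

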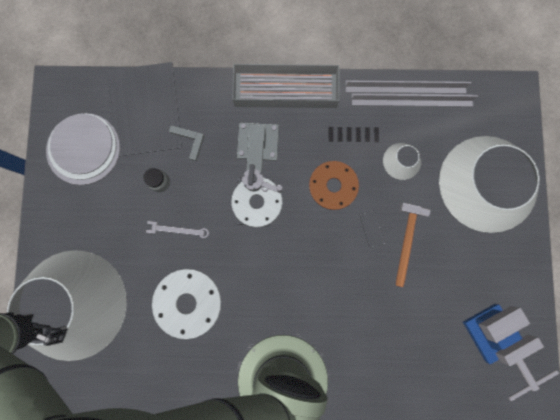

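View pics/side0.png

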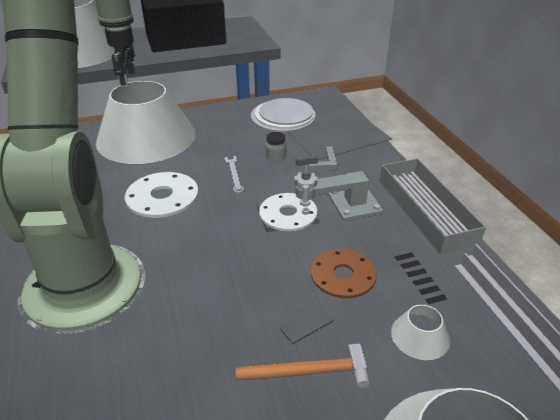

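The hold-down is at top (256,180) and side (306,180). Possible look-alikes:
- **Blank:** the white one under the hold-down, top (257,201), is the smaller white one, so I choose it. The others are a larger white one at (186,303) and a brown one at (334,185).
- **Hold-down:** the blue vise at (505,340) is not it.

Next is a close crop to check this.

Run:
```python
import cv2,numpy as np
a=cv2.imread("pics/top0.png")[110:240,215:305];b=cv2.imread("pics/side0.png")[140:240,250:390]
a=cv2.resize(a,None,fx=4.4,fy=4.4,interpolation=cv2.INTER_CUBIC);b=cv2.resize(b,(400,286),interpolation=cv2.INTER_CUBIC)
c=np.zeros((572,800,3),np.uint8);c[:a.shape[0],:a.shape[1]]=a;c[:286,400:]=b;cv2.imwrite("pics/c1.png",c)
```

```text
(no output)
```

View pics/c1.png

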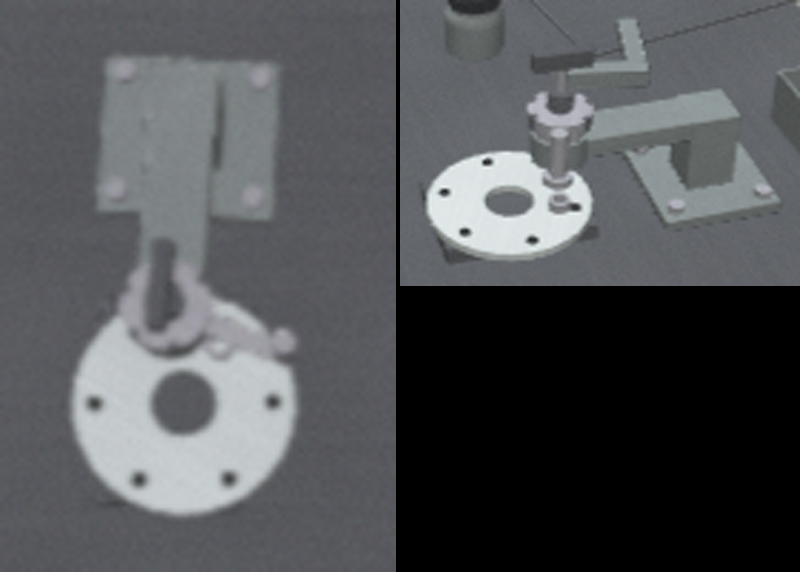

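The crop shows the bar running along the arm, its top centre at top px (251.4,174.5). The post top is at top px (279.5,187.5) and side px (305.7,186.6). The nut is on the blank just beside the lever.

```bash
cat > h.py <<'E'
from workcell import monitor, optics, bot
import numpy as np, cv2
from scipy.spatial.transform import Rotation as R
def rot(p):
    r=np.array(p["rotation"]); 
    return r if r.shape==(3,3) else R.from_euler("xyz",r).as_matrix()
def ray(p,uv,z):
    d=rot(p)@np.array([(uv[0]-p["cx"])/p["fx"],(uv[1]-p["cy"])/p["fy"],1]);o=np.array(p["origin"]);return o+d*(z-o[2])/d[2]
def proj(p,X):
    c=rot(p).T@(np.array(X)-p["origin"]);return np.array([p["cx"]+p["fx"]*c[0]/c[2],p["cy"]+p["fy"]*c[1]/c[2]])
def st():
    s=monitor.observe();M=R.from_euler("xyz",s["tool_rot"]).as_matrix()
    print("t",s["clock"],"p",s["position"].round(4),"w",round(s["grip_width"],4),"F",s["force"].round(1),"M",s["moment"].round(2),"q",s["qpos"].round(2));print(M.round(3));return s,M
E
python3 - <<'E'
from h import *
t=optics.camera_params("top");s=optics.camera_params("side")
print(ray(t,(279.5,187.5),.152),ray(t,(251.4,174.5),.185))
for c in [(163,240),(160,326),(165,306)]: print(c,ray(t,(215+c[0]/4.4,110+c[1]/4.4),.185 if c[1]!=306 else .12))
print(ray(s,(305.7,186.6),.152)); f=lambda x,y:(250+(x-400)/2.857,140+y/2.857)
print("bar side",ray(s,f(562,58),.185),"postS",ray(s,f(559,133),.152),"bar ends",ray(s,f(532,62),.185),ray(s,f(595,54),.185))
st()
E
```

```text
[0.56924624 0.01575707 0.152     ] [0.59858607 0.09409578 0.185     ]
(163, 240) [0.62690412 0.09287047 0.185     ]
(160, 326) [0.57148853 0.09364814 0.185     ]
(165, 306) [0.59837382 0.09548763 0.12      ]
[0.56894807 0.01348055 0.152     ]
bar side [0.59439367 0.07836395 0.185     ] postS [0.56890598 0.01370821 0.152     ] bar ends [0.56659365 0.08046375 0.185     ] [0.62497925 0.07541392 0.185     ]
t 0.1 p [0.197  0.5928 0.2448] w 0.0854 F [-0.  -0.6  0.5] M [ 0.04 -0.01 -0.02] q [-1.32  0.52 -0.04  1.6   0.02  1.02 -0.11]
[[-0.     0.315  0.949]
 [-0.001  0.949 -0.315]
 [-1.    -0.001  0.   ]]
```

Emit:
arm_command(
  delta_pos=[
    [-0.8, 0, 0],
    [-0.8, -0.4, 0.5],
    [-0.2, -0.8, 1],
    [0, -0.8, 1],
    [0, -0.8, 1],
    [0, -0.8, 1],
    [0, -0.8, 1],
    [0, -0.8, 1],
    [0, -0.8, 1],
    [0, -0.8, 1],
  ],
  rotation=[
    [0, 0, 0],
    [0, 0, 0],
    [0, 0, 0],
    [0, 0, 0],
    [0, 0, 0],
    [0, 0, 0],
    [0, 0, 0],
    [0, 0, 0],
    [0, 0, 0],
    [0, 0, 0],
  ],
)

```text
clock: 1.1
position: [0.3767, 0.3115, 0.2981]
tool_rot: [-1.881, 1.565, -2.194]
force: [0.1, 0.2, 0.8]
grip_width: 0.0853
```

Run:
```python
from h import *
st();t=optics.camera_params("side");print(proj(t,(.598,.094,.185)),proj(t,(.598,.094,.120)), optics.camera_params("wrist"))
t=optics.camera_params("top");print(ray(t,(215+175/4.4,110+230/4.4),.095),ray(t,(215+183/4.4,110+80/4.4),.095))
```

```text
t 1.1 p [0.3767 0.3115 0.2981] w 0.0853 F [0.1 0.2 0.8] M [-0.03 -0.02 -0.01] q [-0.87  0.25  0.07  1.88 -0.02  1.02  0.47]
[[-0.004  0.307  0.952]
 [-0.005  0.952 -0.307]
 [-1.    -0.006 -0.002]]
[305.9226277  156.94422928] [305.17282763 177.59131254] {'fx': 334.9683437302718, 'fy': 334.9683437302718, 'cx': 273.3472681212143, 'cy': 211.31931865560512, 'origin': array([0.30390904, 0.33738251, 0.42687759]), 'rotation': array([2.83206309, 0.00639788, 1.25839754])}
[0.65698726 0.09150185 0.095     ] [0.76365643 0.0879982  0.095     ]
```

```bash
cat >> h.py <<'E'
def plan(target,yaw_y,n):
    """rows to reach target with tool y at heading yaw_y (rad, world), x down; n rows"""
    s=monitor.observe();M=R.from_euler("xyz",s["tool_rot"]).as_matrix()
    y=np.array([np.cos(yaw_y),np.sin(yaw_y),0]);x=np.array([0,0,-1.]);T=np.c_[x,y,np.cross(x,y)]
    w=(R.from_matrix(M.T@T)).as_rotvec()/n; d=(np.array(target)-s["position"])/n
    P=[];
    for i in range(n):
        Mi=M@R.from_rotvec(w*i).as_matrix();P.append((Mi.T@d/.03).round(3).tolist())
    print(P);print([(w/np.radians(6)).round(3).tolist()]*n)
E
python3 - <<'E'
from h import *
plan((.545,.02,.27),-.34,15)
E
```

```text
[[0.064, -0.501, 0.555], [0.064, -0.439, 0.605], [0.064, -0.372, 0.649], [0.063, -0.301, 0.684], [0.063, -0.227, 0.713], [0.063, -0.15, 0.733], [0.063, -0.071, 0.745], [0.063, 0.009, 0.748], [0.062, 0.088, 0.743], [0.062, 0.166, 0.729], [0.062, 0.243, 0.707], [0.062, 0.317, 0.677], [0.062, 0.387, 0.64], [0.062, 0.453, 0.595], [0.062, 0.514, 0.544]]
[[1.018, 0.002, 0.004], [1.018, 0.002, 0.004], [1.018, 0.002, 0.004], [1.018, 0.002, 0.004], [1.018, 0.002, 0.004], [1.018, 0.002, 0.004], [1.018, 0.002, 0.004], [1.018, 0.002, 0.004], [1.018, 0.002, 0.004], [1.018, 0.002, 0.004], [1.018, 0.002, 0.004], [1.018, 0.002, 0.004], [1.018, 0.002, 0.004], [1.018, 0.002, 0.004], [1.018, 0.002, 0.004]]
```

Emit:
arm_command(
  delta_pos=[
    [0.06, -0.5, 0.55],
    [0.06, -0.44, 0.6],
    [0.06, -0.37, 0.65],
    [0.06, -0.3, 0.68],
    [0.06, -0.23, 0.71],
    [0.06, -0.15, 0.73],
    [0.06, -0.07, 0.75],
    [0.06, 0, 0.75],
    [0.06, 0.09, 0.75],
    [0.06, 0.17, 0.73],
  ],
  rotation=[
    [1, 0, 0],
    [1, 0, 0],
    [1, 0, 0],
    [1, 0, 0],
    [1, 0, 0],
    [1, 0, 0],
    [1, 0, 0],
    [1, 0, 0],
    [1, 0, 0],
    [1, 0, 0],
  ],
)

```text
clock: 2.1
position: [0.4906, 0.1037, 0.2794]
tool_rot: [-0.855, 1.562, -2.259]
force: [-0.1, 0.0, 0.5]
grip_width: 0.085
```

Run:
```python
from h import *
st();plan((.55,.015,.26),-.34,7)
```

```text
t 2.1 p [0.4906 0.1037 0.2794] w 0.085 F [-0.1  0.   0.5] M [ 0.   -0.06 -0.01] q [-0.63  0.3   0.38  1.89 -0.13  0.98 -0.03]
[[-0.005  0.986  0.167]
 [-0.006  0.167 -0.986]
 [-1.    -0.006  0.006]]
[[0.093, 0.209, 0.463], [0.093, 0.242, 0.447], [0.093, 0.274, 0.428], [0.093, 0.304, 0.407], [0.093, 0.332, 0.384], [0.092, 0.359, 0.359], [0.092, 0.384, 0.333]]
[[0.692, 0.01, 0.007], [0.692, 0.01, 0.007], [0.692, 0.01, 0.007], [0.692, 0.01, 0.007], [0.692, 0.01, 0.007], [0.692, 0.01, 0.007], [0.692, 0.01, 0.007]]
```

Emit:
arm_command(
  delta_pos=[
    [0.1, 0.21, 0.46],
    [0.1, 0.24, 0.45],
    [0.1, 0.27, 0.43],
    [0.1, 0.3, 0.41],
    [0.1, 0.33, 0.38],
    [0.1, 0.36, 0.36],
    [0.1, 0.38, 0.33],
    [0, 0, 0],
  ],
  rotation=[
    [0.7, 0.01, 0],
    [0.7, 0.01, 0],
    [0.7, 0.01, 0],
    [0.7, 0.01, 0],
    [0.7, 0.01, 0],
    [0.7, 0.01, 0],
    [0.7, 0.01, 0],
    [0, 0, 0],
  ],
)

```text
clock: 2.9
position: [0.55, 0.0075, 0.2559]
tool_rot: [-1.048, 1.563, -2.993]
force: [-0.4, -0.7, -0.2]
grip_width: 0.0856
```

Run:
```python
from h import *
st();p=optics.camera_params("wrist");f=optics.grab_frame("wrist");cv2.imwrite("pics/w1.png",f[:,:,::-1]);np.save("w1.npy",p,allow_pickle=True)
for X in [(.569,.0145,.152),(.598,.0945,.185),(.598,.0945,.12)]:print(proj(p,X))
```

```text
t 2.9 p [0.55   0.0075 0.2559] w 0.0856 F [-0.4 -0.7 -0.2] M [ 0.06 -0.01  0.01] q [-0.5   0.44  0.51  1.8  -0.25  0.98 -0.25]
[[-0.008  0.931 -0.366]
 [-0.001 -0.366 -0.931]
 [-1.    -0.007  0.004]]
[293.9573467  199.81660321]
[295.86340509  67.39890684]
[290.75916139  76.10643625]
```

View pics/w1.png

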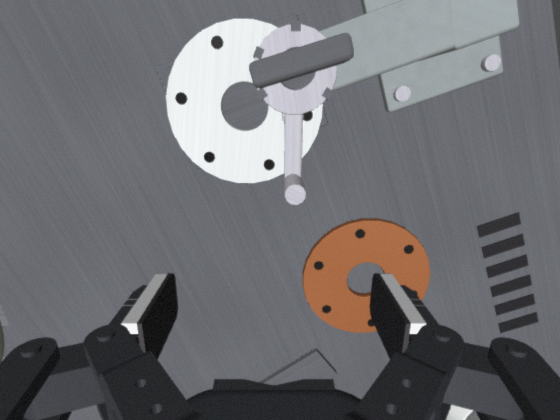

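Wrist view: post top centre at (295,194), ring centre at about (294,69), and bar top face from (252,66) to (352,42).

Run:
```python
from h import *
p=np.load("w1.npy",allow_pickle=True).item()
P=ray(p,(295,194),.152);A=ray(p,(294,69),.12);B=ray(p,(301,57),.185);e1=ray(p,(252,66),.185);e2=ray(p,(352,42),.185)
print(P,A,B,e1,e2,np.linalg.norm(e1-e2),np.linalg.norm((P-A)[:2]),np.linalg.norm((P-B)[:2]))
plan((P[0],P[1],.20),np.arctan2(*(P-A)[1::-1])+np.pi/2,6)
```

```text
[0.57120618 0.01829377 0.152     ] [0.60188449 0.09814051 0.12      ] [0.6024039  0.09836884 0.185     ] [0.57588452 0.10397467 0.185     ] [0.63035041 0.09525717 0.185     ] 0.0551591192436224 0.08553748416581758 0.0859378533605339
[[0.31, 0.094, -0.096], [0.31, 0.094, -0.095], [0.31, 0.093, -0.095], [0.31, 0.093, -0.095], [0.311, 0.093, -0.095], [0.311, 0.092, -0.094]]
[[-0.007, 0.005, 0.011], [-0.007, 0.005, 0.011], [-0.007, 0.005, 0.011], [-0.007, 0.005, 0.011], [-0.007, 0.005, 0.011], [-0.007, 0.005, 0.011]]
```

Emit:
arm_command(
  delta_pos=[
    [0.4, 0.13, -0.13],
    [0.5, 0.13, -0.13],
    [0.6, 0.13, -0.13],
    [0.6, 0.13, -0.13],
    [0.6, 0, 0],
    [0.6, 0, 0],
    [0.4, 0, 0],
    [0, 0, 0],
  ],
  rotation=[
    [0, 0, 0.02],
    [0, 0, 0.02],
    [0, 0, 0.02],
    [0, 0, 0],
    [0, 0, 0],
    [0, 0, 0],
    [0, 0, 0],
    [0, 0, 0],
  ],
)

```text
clock: 3.75
position: [0.5689, 0.0241, 0.1335]
tool_rot: [-1.011, 1.566, -2.939]
force: [0.1, 0.6, 0.0]
grip_width: 0.0855
```

Run:
```python
from h import *
st();p=optics.camera_params("wrist");f=optics.grab_frame("wrist");cv2.imwrite("pics/w2.png",f[:,:,::-1]);np.save("w2.npy",p,allow_pickle=True)
plan((.57,.016,.135),-.36,2)
```

```text
t 3.75 p [0.5689 0.0241 0.1335] w 0.0855 F [0.1 0.6 0. ] M [-0.02  0.01 -0.04] q [-0.44  0.62  0.42  1.86 -0.36  0.74 -0.18]
[[-0.005  0.937 -0.35 ]
 [-0.001 -0.35  -0.937]
 [-1.    -0.004  0.003]]
[[-0.01, 0.059, 0.121], [-0.01, 0.059, 0.121]]
[[0.014, 0.012, 0.018], [0.014, 0.012, 0.018]]
```

View pics/w2.png

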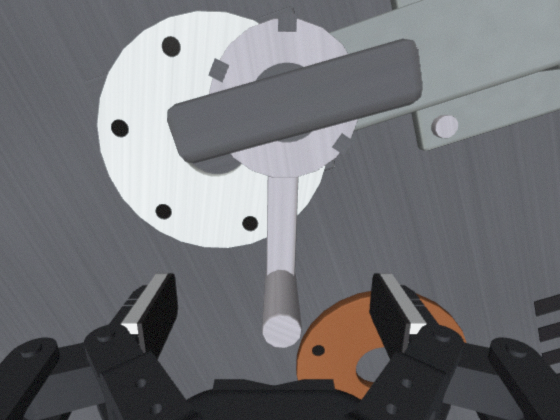

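The post top is at (282,331), between the open jaws and slightly right of centre. The bar top face runs from about (170,130) to (420,68).

Run:
```python
from h import *
p=np.load("w2.npy",allow_pickle=True).item()
P=ray(p,(282,331),.152);A=ray(p,(286,98),.12);B=ray(p,(295,94),.185)
print(P,A,B,np.linalg.norm((P-A)[:2]),np.linalg.norm((P-B)[:2]))
s,M=st();print(M.T@(P-s["position"]))
```

```text
[0.5713862  0.01834637 0.152     ] [0.60310722 0.09889082 0.12      ] [0.60302634 0.09898601 0.185     ] 0.08656576569794137 0.08662476747908884
t 3.8 p [0.5692 0.0241 0.1344] w 0.0855 F [-1.  -0.3 -0.3] M [-0.01  0.06 -0.01] q [-0.44  0.62  0.42  1.86 -0.36  0.74 -0.18]
[[-0.004  0.937 -0.35 ]
 [-0.001 -0.35  -0.937]
 [-1.    -0.004  0.002]]
[-0.01763204  0.00397003  0.00463477]
```

Emit:
arm_command(
  delta_pos=[
    [0, 0.13, 0.16],
    [0, 0, 0],
  ],
  rotation=[
    [0, 0, 0],
    [0, 0, 0],
  ],
)

```text
clock: 4.0
position: [0.5719, 0.0179, 0.1354]
tool_rot: [-0.944, 1.568, -2.872]
force: [0.1, -0.2, 1.1]
grip_width: 0.0852
```

Emit:
arm_command(
  delta_pos=[
    [0, 0, 0],
    [0, 0, 0],
    [0, 0, 0],
    [0, 0, 0],
    [0, 0, 0],
    [0, 0, 0],
    [0, 0, 0],
    [0, 0, 0],
  ],
  rotation=[
    [0, 0, 0],
    [0, 0, 0],
    [0, 0, 0],
    [0, 0, 0],
    [0, 0, 0],
    [0, 0, 0],
    [0, 0, 0],
    [0, 0, 0],
  ],
  gripper=1,
  grip_force=30,
)

```text
clock: 4.8
position: [0.5726, 0.0178, 0.1373]
tool_rot: [-0.968, 1.57, -2.896]
force: [-0.8, -0.3, 1.4]
grip_width: 0.0151
```

Run:
```python
from h import *
s,M=st();print("Ftool",M.T@s["force"])
```

```text
t 4.8 p [0.5726 0.0178 0.1373] w 0.0151 F [-0.8 -0.3  1.4] M [-0.07  0.17  0.05] q [-0.43  0.62  0.42  1.85 -0.36  0.75 -0.17]
[[-0.     0.937 -0.349]
 [-0.    -0.349 -0.937]
 [-1.    -0.     0.   ]]
Ftool [-1.36963431 -0.59816463  0.58890673]
```

Emit:
arm_command(
  delta_pos=[
    [0.03, 0.14, 0],
    [0.01, 0.14, 0],
    [0, 0.14, 0],
    [0, 0.14, 0],
  ],
  rotation=[
    [-0.48, 0, 0],
    [-0.48, 0, 0],
    [-0.48, 0, 0],
    [-0.48, 0, 0],
  ],
)

```text
clock: 5.2
position: [0.5874, 0.0141, 0.1372]
tool_rot: [-1.867, 1.567, 2.696]
force: [-7.0, 0.8, 5.1]
grip_width: 0.015
```

Run:
```python
from h import *
s,M=st();print("Ftool",M.T@s["force"]);d=s["position"]-[.6022,.0975,0];print(np.hypot(*d[:2]),np.arctan2(d[1],d[0]))
```

```text
t 5.2 p [0.5874 0.0141 0.1372] w 0.015 F [-7.   0.8  5.1] M [ 0.2   1.13 -0.27] q [-0.37  0.63  0.36  1.8  -0.31  0.76  0.  ]
[[-0.004  0.989 -0.149]
 [ 0.002 -0.149 -0.989]
 [-1.    -0.004 -0.001]]
Ftool [-5.02319039 -7.03688757  0.25607782]
0.0847505169341247 -1.7467953446817948
```

Emit:
arm_command(
  delta_pos=[
    [0, 0.15, 0],
    [0, 0.15, 0],
    [0, 0.15, 0],
    [0, 0.15, 0],
    [0, 0.15, 0],
    [0, 0.15, 0],
    [0, 0.15, 0],
    [0, 0.15, 0],
    [0, 0, 0],
  ],
  rotation=[
    [-0.46, 0, 0],
    [-0.46, 0, 0],
    [-0.46, 0, 0],
    [-0.46, 0, 0],
    [-0.46, 0, 0],
    [-0.46, 0, 0],
    [-0.46, 0, 0],
    [-0.46, 0, 0],
    [0, 0, 0],
  ],
)

```text
clock: 6.1
position: [0.6205, 0.0154, 0.1373]
tool_rot: [-2.153, 1.557, 2.81]
force: [1.3, 0.9, 0.6]
grip_width: 0.0152
```

Run:
```python
from h import *
s,M=st();print("Ftool",M.T@s["force"]);d=s["position"]-[.6022,.0975,0];print(np.hypot(*d[:2]),np.arctan2(d[1],d[0]))
```

```text
t 6.1 p [0.6205 0.0154 0.1373] w 0.0152 F [1.3 0.9 0.6] M [ 0.24 -0.83 -0.22] q [-0.28  0.66  0.25  1.7  -0.22  0.82  0.32]
[[-0.013  0.969  0.248]
 [ 0.004  0.248 -0.969]
 [-1.    -0.011 -0.007]]
Ftool [-0.62492604  1.4907639  -0.56353633]
0.08413231813845244 -1.3518501493135668
```

Emit:
arm_command(
  delta_pos=[
    [0, 0, 0],
    [0, 0, 0],
    [0, 0, 0],
    [0, 0, 0],
    [-0.6, 0, 0],
    [-0.8, 0, 0],
    [-0.9, 0, 0],
    [-0.8, 0, 0],
    [-0.6, 0, 0],
  ],
  rotation=[
    [0, 0, 0],
    [0, 0, 0],
    [0, 0, 0],
    [0, 0, 0],
    [0, 0, 0],
    [0, 0, 0],
    [0, 0, 0],
    [0, 0, 0],
    [0, 0, 0],
  ],
  gripper=-1,
)

```text
clock: 7.0
position: [0.6198, 0.0148, 0.2488]
tool_rot: [-1.983, 1.551, 2.978]
force: [-0.2, 0.3, 0.0]
grip_width: 0.0858
```

Run:
```python
from h import *
st();plan((.6012,.0983,.25),1.47,12)
```

```text
t 7.0 p [0.6198 0.0148 0.2488] w 0.0858 F [-0.2  0.3  0. ] M [-0.03 -0.06 -0.  ] q [-0.31  0.54  0.29  1.61 -0.18  1.04  0.28]
[[-0.019  0.969  0.245]
 [ 0.003  0.246 -0.969]
 [-1.    -0.018 -0.008]]
[[-0.002, 0.007, -0.237], [-0.002, 0.031, -0.236], [-0.002, 0.055, -0.231], [-0.002, 0.078, -0.224], [-0.003, 0.1, -0.215], [-0.003, 0.122, -0.204], [-0.003, 0.142, -0.191], [-0.003, 0.16, -0.175], [-0.003, 0.177, -0.158], [-0.003, 0.193, -0.139], [-0.003, 0.206, -0.119], [-0.003, 0.217, -0.097]]
[[-0.972, -0.014, 0.009], [-0.972, -0.014, 0.009], [-0.972, -0.014, 0.009], [-0.972, -0.014, 0.009], [-0.972, -0.014, 0.009], [-0.972, -0.014, 0.009], [-0.972, -0.014, 0.009], [-0.972, -0.014, 0.009], [-0.972, -0.014, 0.009], [-0.972, -0.014, 0.009], [-0.972, -0.014, 0.009], [-0.972, -0.014, 0.009]]
```

Emit:
arm_command(
  delta_pos=[
    [0, 0, -0.24],
    [0, 0.03, -0.24],
    [0, 0.06, -0.23],
    [0, 0.08, -0.22],
    [0, 0.1, -0.22],
    [0, 0.12, -0.2],
    [0, 0.14, -0.19],
    [0, 0.16, -0.18],
    [0, 0.18, -0.16],
    [0, 0.19, -0.14],
  ],
  rotation=[
    [-1, -0.01, 0.01],
    [-1, -0.01, 0.01],
    [-1, -0.01, 0.01],
    [-1, -0.01, 0.01],
    [-1, -0.01, 0.01],
    [-1, -0.01, 0.01],
    [-1, -0.01, 0.01],
    [-1, -0.01, 0.01],
    [-1, -0.01, 0.01],
    [-1, -0.01, 0.01],
  ],
)

```text
clock: 8.0
position: [0.602, 0.0857, 0.2526]
tool_rot: [1.7, 1.568, 1.461]
force: [-0.2, 0.1, 0.2]
grip_width: 0.0854
```

Run:
```python
from h import *
st();plan((.6012,.0983,.23),1.47,4)
p=optics.camera_params("wrist");f=optics.grab_frame("wrist");cv2.imwrite("pics/w3.png",f[:,:,::-1]);np.save("w3.npy",p,allow_pickle=True)
print(proj(p,(.6012,.0983,.185)))
```

```text
t 8.0 p [0.602  0.0857 0.2526] w 0.0854 F [-0.2  0.1  0.2] M [-0.04 -0.01 -0.02] q [-0.25  0.49  0.02  1.64 -0.01  1.01  1.11]
[[ 0.     0.237  0.972]
 [ 0.003  0.972 -0.237]
 [-1.     0.003 -0.   ]]
[[0.188, 0.1, -0.031], [0.188, 0.101, -0.028], [0.188, 0.102, -0.024], [0.188, 0.103, -0.021]]
[[-0.33, -0.0, -0.006], [-0.33, -0.0, -0.006], [-0.33, -0.0, -0.006], [-0.33, -0.0, -0.006]]
[290.18759325 227.27745434]
```

View pics/w3.png

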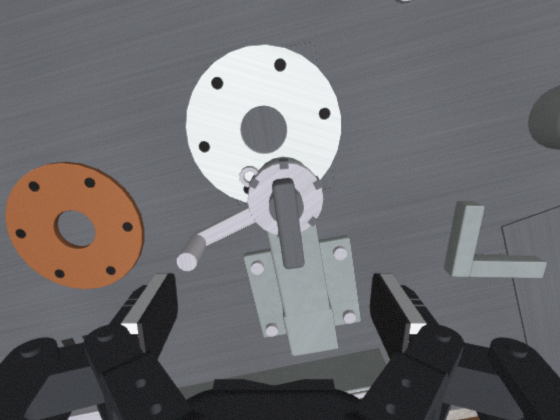

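The bar top face runs from (282,183) to (293,265), and its centre at about (287,223) agrees with the predicted (290,227). The nut is at (249,177) and the slackened post at (187,262).

Run:
```python
from h import *
p=np.load("w3.npy",allow_pickle=True).item()
f=cv2.cvtColor(cv2.imread("pics/w3.png"),cv2.COLOR_BGR2GRAY)
for r in (190,200,210,250,260): print(r,f[r,266:312:2])
a,b=ray(p,(282.5,182),.185),ray(p,(292.5,266),.185);print(a,b,(a+b)/2,np.linalg.norm(b-a),np.arctan2(*(b-a)[1::-1]))
```

```text
190 [200 197 203 126  94 106 109 111 106 108 105 108 109 104  94 111 181 198
 194 192 194 195 197]
200 [201 184  96 109  78  97 104 107 111 105 106 106 104 107 108  93 105 106
 156 205 204 201 202]
210 [195 188 113 108 104  90 102 105 108 107 109 107 105 107 104 101 101 106
 113 196 200 197 199]
250 [ 87  87  99 148 157 160 156 151  89 101 107 111 108 105 104 106 109 107
 112 160 160 161 160]
260 [164 161 160 152 146 163 163 162 133  91 105 105 105 108 105 107 108 106
 102 125 162 163 160]
[0.57191409 0.10023863 0.185     ] [0.62772211 0.0938113  0.185     ] [0.5998181  0.09702496 0.185     ] 0.05617690636227713 -0.11466342937021916
```

Emit:
arm_command(
  delta_pos=[
    [0, 0.2, -0.04],
    [0, 0.2, -0.05],
    [0.6, 0, 0],
    [0.7, 0, 0],
    [0.7, 0, 0],
    [0.5, 0, 0],
    [0.2, 0, 0],
    [0, 0, 0],
  ],
  rotation=[
    [-0.6, 0, 0],
    [-0.6, 0, 0],
    [0, 0, 0],
    [0, 0, 0],
    [0, 0, 0],
    [0, 0, 0],
    [0, 0, 0],
    [0, 0, 0],
  ],
)

```text
clock: 8.85
position: [0.6019, 0.0987, 0.1696]
tool_rot: [1.209, 1.568, 1.092]
force: [-0.3, 0.5, -0.3]
grip_width: 0.0853
```

Run:
```python
from h import *
st();plan((.6005,.0978,.168),1.456,1)
```

```text
t 8.85 p [0.6019 0.0987 0.1696] w 0.0853 F [-0.3  0.5 -0.3] M [-0.01  0.02 -0.01] q [-0.25  0.58 -0.02  1.71  0.01  0.84  1.19]
[[ 0.001  0.117  0.993]
 [ 0.003  0.993 -0.117]
 [-1.     0.003  0.001]]
[[0.053, -0.034, -0.042]]
[[-0.024, 0.011, -0.029]]
```

Emit:
arm_command(
  delta_pos=[
    [0.05, -0.03, -0.04],
    [0, 0, 0],
    [0, 0, 0],
    [0, 0, 0],
    [0, 0, 0],
    [0, 0, 0],
    [0, 0, 0],
    [0, 0, 0],
  ],
  rotation=[
    [0, 0, 0],
    [0, 0, 0],
    [0, 0, 0],
    [0, 0, 0],
    [0, 0, 0],
    [0, 0, 0],
    [0, 0, 0],
    [0, 0, 0],
  ],
  gripper=1,
  grip_force=50,
)

```text
clock: 9.65
position: [0.6013, 0.0961, 0.1708]
tool_rot: [0.447, 1.566, 0.327]
force: [0.3, -0.7, -1.3]
grip_width: 0.0131
```

Run:
```python
from h import *
s,M=st();print("yaw",np.arctan2(M[1,1],M[0,1]))
```

```text
t 9.65 p [0.6013 0.0961 0.1708] w 0.0131 F [ 0.3 -0.7 -1.3] M [-0.13 -0.04  0.23] q [-0.25  0.58 -0.01  1.72  0.01  0.84  1.19]
[[ 0.004  0.12   0.993]
 [ 0.001  0.993 -0.12 ]
 [-1.     0.002  0.004]]
yaw 1.4507584238638829
```

Emit:
arm_command(
  delta_pos=[
    [0.01, 0, 0],
    [0.01, 0, 0],
    [0.01, 0, 0],
    [0.01, 0, 0],
  ],
  rotation=[
    [0.7, 0, 0],
    [0.7, 0, 0],
    [0.7, 0, 0],
    [0.7, 0, 0],
  ],
)

```text
clock: 10.05
position: [0.6014, 0.096, 0.1699]
tool_rot: [0.749, 1.566, 0.328]
force: [-1.1, -2.2, 0.2]
grip_width: 0.013
```

```bash
cat >> h.py <<'E'
def T():
    s=monitor.observe();M=R.from_euler("xyz",s["tool_rot"]).as_matrix();y=np.arctan2(M[1,1],M[0,1])
    print("t %.2f turn %.4f Mz %.3f F %s p %s w %.4f q7 %.2f tilt %s"%(s["clock"],1.4508-y,s["moment"][2],s["force"].round(1),s["position"].round(4),s["grip_width"],s["qpos"][6],M[:2,0].round(3)),"M",s["moment"].round(2))
E
python3 -c "from h import *;T()"
```

```text
t 10.05 turn 0.3018 Mz 0.291 F [-1.1 -2.2  0.2] p [0.6014 0.096  0.1699] w 0.0130 q7 0.94 tilt [0.004 0.001] M [-0.43  0.2   0.29]
```

Emit:
arm_command(
  delta_pos=[
    [0.01, 0, 0],
    [0.01, 0, 0],
    [0.01, 0, 0],
  ],
  rotation=[
    [0.7, 0, 0],
    [0.7, 0, 0],
    [0.7, 0, 0],
  ],
)

```text
clock: 10.35
position: [0.6013, 0.0958, 0.1692]
tool_rot: [0.885, 1.566, 0.234]
force: [-1.4, -2.3, 0.4]
grip_width: 0.0131
```

```bash
python3 -c "from h import *;T()"
```

```text
t 10.35 turn 0.5305 Mz 0.284 F [-1.4 -2.3  0.4] p [0.6013 0.0958 0.1692] w 0.0131 q7 0.75 tilt [0.004 0.001] M [-0.46  0.22  0.28]
```

Emit:
arm_command(
  delta_pos=[
    [0.01, 0, 0],
    [0.01, 0, 0],
  ],
  rotation=[
    [0.7, 0, 0],
    [0.7, 0, 0],
  ],
)

```text
clock: 10.55
position: [0.6013, 0.0957, 0.1688]
tool_rot: [0.976, 1.567, 0.173]
force: [-1.2, -2.6, 0.7]
grip_width: 0.0129
```

```bash
python3 -c "from h import *;T()"
```

```text
t 10.55 turn 0.6829 Mz 0.269 F [-1.2 -2.6  0.7] p [0.6013 0.0957 0.1688] w 0.0129 q7 0.62 tilt [0.004 0.001] M [-0.52  0.21  0.27]
```

Emit:
arm_command(
  delta_pos=[
    [0.01, 0, 0],
    [0.01, 0, 0],
  ],
  rotation=[
    [0.7, 0, 0],
    [0.7, 0, 0],
  ],
)

```text
clock: 10.75
position: [0.6012, 0.0957, 0.1683]
tool_rot: [1.065, 1.567, 0.11]
force: [-2.0, -2.8, 0.1]
grip_width: 0.0135
```

```bash
python3 -c "from h import *;T()"
```

```text
t 10.75 turn 0.8353 Mz 0.299 F [-2.  -2.8  0.1] p [0.6012 0.0957 0.1683] w 0.0135 q7 0.50 tilt [0.004 0.   ] M [-0.55  0.26  0.3 ]
```

Emit:
arm_command(
  delta_pos=[
    [0.01, 0, 0],
    [0.01, 0, 0],
  ],
  rotation=[
    [0.7, 0, 0],
    [0.7, 0, 0],
  ],
)

```text
clock: 10.95
position: [0.6011, 0.0956, 0.1678]
tool_rot: [1.14, 1.567, 0.033]
force: [-1.2, -2.4, 0.0]
grip_width: 0.0132
```

```bash
python3 -c "from h import *;T()"
```

```text
t 10.95 turn 0.9876 Mz 0.313 F [-1.2 -2.4  0. ] p [0.6011 0.0956 0.1678] w 0.0132 q7 0.37 tilt [0.004 0.   ] M [-0.59  0.21  0.31]
```

Emit:
arm_command(
  delta_pos=[
    [0.01, 0, 0],
  ],
  rotation=[
    [0.7, 0, 0],
  ],
)

```text
clock: 11.05
position: [0.601, 0.0956, 0.1676]
tool_rot: [1.187, 1.567, 0.003]
force: [-1.4, -2.2, 0.1]
grip_width: 0.0137
```

```bash
python3 -c "from h import *;T()"
```

```text
t 11.05 turn 1.0637 Mz 0.328 F [-1.4 -2.2  0.1] p [0.601  0.0956 0.1676] w 0.0137 q7 0.31 tilt [0.004 0.   ] M [-0.52  0.28  0.33]
```

Emit:
arm_command(
  delta_pos=[
    [0.01, 0, 0],
  ],
  rotation=[
    [0.7, 0, 0],
  ],
)

```text
clock: 11.15
position: [0.601, 0.0955, 0.1674]
tool_rot: [1.219, 1.567, -0.041]
force: [-1.6, -1.8, 0.8]
grip_width: 0.0129
```

```bash
python3 -c "from h import *;T()"
```

```text
t 11.15 turn 1.1399 Mz 0.275 F [-1.6 -1.8  0.8] p [0.601  0.0955 0.1674] w 0.0129 q7 0.25 tilt [ 0.004 -0.   ] M [-0.56  0.23  0.28]
```

Emit:
arm_command(
  delta_pos=[
    [0.01, 0, 0],
  ],
  rotation=[
    [0.7, 0, 0],
  ],
)

```text
clock: 11.25
position: [0.6009, 0.0955, 0.1672]
tool_rot: [1.265, 1.567, -0.071]
force: [-2.0, -2.9, 0.4]
grip_width: 0.0128
```

```bash
python3 -c "from h import *;T()"
```

```text
t 11.25 turn 1.2160 Mz 0.277 F [-2.  -2.9  0.4] p [0.6009 0.0955 0.1672] w 0.0128 q7 0.18 tilt [ 0.004 -0.   ] M [-0.59  0.27  0.28]
```

Emit:
arm_command(
  delta_pos=[
    [0.01, 0, 0],
  ],
  rotation=[
    [0.7, 0, 0],
  ],
)

```text
clock: 11.35
position: [0.6009, 0.0955, 0.167]
tool_rot: [1.308, 1.567, -0.104]
force: [-2.5, -2.4, 1.0]
grip_width: 0.0131
```

```bash
python3 -c "from h import *;T()"
```

```text
t 11.35 turn 1.2921 Mz 0.243 F [-2.5 -2.4  1. ] p [0.6009 0.0955 0.167 ] w 0.0131 q7 0.12 tilt [ 0.004 -0.   ] M [-0.59  0.32  0.24]
```

Emit:
arm_command(
  delta_pos=[
    [0.01, 0, 0],
  ],
  rotation=[
    [0.7, 0, 0],
  ],
)

```text
clock: 11.45
position: [0.6009, 0.0954, 0.1667]
tool_rot: [1.35, 1.567, -0.138]
force: [-1.4, -2.2, 0.7]
grip_width: 0.013
```

```bash
python3 -c "from h import *;T()"
```

```text
t 11.45 turn 1.3683 Mz 0.310 F [-1.4 -2.2  0.7] p [0.6009 0.0954 0.1667] w 0.0130 q7 0.06 tilt [ 0.004 -0.001] M [-0.59  0.26  0.31]
```

Emit:
arm_command(
  delta_pos=[
    [0.01, 0, 0],
  ],
  rotation=[
    [0.7, 0, 0],
  ],
)

```text
clock: 11.55
position: [0.6008, 0.0955, 0.1665]
tool_rot: [1.386, 1.567, -0.179]
force: [-1.7, -1.5, 0.9]
grip_width: 0.0134
```

```bash
python3 -c "from h import *;T()"
```

```text
t 11.55 turn 1.4443 Mz 0.281 F [-1.7 -1.5  0.9] p [0.6008 0.0955 0.1665] w 0.0134 q7 -0.00 tilt [ 0.003 -0.001] M [-0.63  0.27  0.28]
```

Emit:
arm_command(
  delta_pos=[
    [0.01, 0, 0],
  ],
  rotation=[
    [0.7, 0, 0],
  ],
)

```text
clock: 11.65
position: [0.6007, 0.0955, 0.1663]
tool_rot: [1.44, 1.567, -0.201]
force: [-1.6, -2.3, 0.5]
grip_width: 0.0132
```

```bash
python3 -c "from h import *;T()"
```

```text
t 11.65 turn 1.5204 Mz 0.276 F [-1.6 -2.3  0.5] p [0.6007 0.0955 0.1663] w 0.0132 q7 -0.06 tilt [ 0.003 -0.001] M [-0.65  0.36  0.28]
```

Emit:
arm_command(
  delta_pos=[
    [0.01, 0, 0],
  ],
  rotation=[
    [0.7, 0, 0],
  ],
)

```text
clock: 11.75
position: [0.6006, 0.0955, 0.166]
tool_rot: [1.458, 1.567, -0.259]
force: [-2.1, -1.7, 1.3]
grip_width: 0.013
```

```bash
python3 -c "from h import *;T()"
```

```text
t 11.75 turn 1.5964 Mz 0.292 F [-2.1 -1.7  1.3] p [0.6006 0.0955 0.166 ] w 0.0130 q7 -0.12 tilt [ 0.003 -0.001] M [-0.68  0.33  0.29]
```

Emit:
arm_command(
  delta_pos=[
    [0.01, 0, 0],
  ],
  rotation=[
    [0.7, 0, 0],
  ],
)

```text
clock: 11.85
position: [0.6006, 0.0955, 0.1658]
tool_rot: [1.501, 1.567, -0.291]
force: [-2.1, -1.7, 1.2]
grip_width: 0.0135
```

```bash
python3 -c "from h import *;T()"
```

```text
t 11.85 turn 1.6725 Mz 0.329 F [-2.1 -1.7  1.2] p [0.6006 0.0955 0.1658] w 0.0135 q7 -0.19 tilt [ 0.003 -0.001] M [-0.6   0.32  0.33]
```

Emit:
arm_command(
  delta_pos=[
    [0.01, 0, 0],
  ],
  rotation=[
    [0.7, 0, 0],
  ],
)

```text
clock: 11.95
position: [0.6006, 0.0955, 0.1656]
tool_rot: [1.551, 1.567, -0.318]
force: [-2.3, -1.3, 1.2]
grip_width: 0.0132
```

```bash
python3 -c "from h import *;T()"
```

```text
t 11.95 turn 1.7486 Mz 0.309 F [-2.3 -1.3  1.2] p [0.6006 0.0955 0.1656] w 0.0132 q7 -0.25 tilt [ 0.003 -0.001] M [-0.66  0.38  0.31]
```

Emit:
arm_command(
  delta_pos=[
    [0.01, 0, 0],
  ],
  rotation=[
    [0.7, 0, 0],
  ],
)

```text
clock: 12.05
position: [0.6005, 0.0955, 0.1654]
tool_rot: [1.603, 1.567, -0.342]
force: [-2.2, -2.5, 0.8]
grip_width: 0.0133
```

```bash
python3 -c "from h import *;T()"
```

```text
t 12.05 turn 1.8245 Mz 0.373 F [-2.2 -2.5  0.8] p [0.6005 0.0955 0.1654] w 0.0133 q7 -0.31 tilt [ 0.003 -0.001] M [-0.64  0.4   0.37]
```

Emit:
arm_command(
  delta_pos=[
    [0.01, 0, 0],
  ],
  rotation=[
    [0.4, 0, 0],
  ],
)

```text
clock: 12.15
position: [0.6005, 0.0955, 0.1653]
tool_rot: [1.576, 1.567, -0.413]
force: [-3.0, -2.6, 3.5]
grip_width: 0.0133
```

```bash
python3 -c "from h import *;T()"
```

```text
t 12.15 turn 1.8689 Mz 0.332 F [-3.  -2.6  3.5] p [0.6005 0.0955 0.1653] w 0.0133 q7 -0.34 tilt [ 0.003 -0.001] M [-0.65  0.49  0.33]
```

Emit:
arm_command(
  delta_pos=[
    [0.01, 0, 0],
  ],
  rotation=[
    [0.4, 0, 0],
  ],
)

```text
clock: 12.25
position: [0.6004, 0.0955, 0.1652]
tool_rot: [1.575, 1.567, -0.457]
force: [-3.4, -2.5, 4.1]
grip_width: 0.0131
```

```bash
python3 -c "from h import *;T()"
```

```text
t 12.25 turn 1.9122 Mz 0.361 F [-3.4 -2.5  4.1] p [0.6004 0.0955 0.1652] w 0.0131 q7 -0.38 tilt [ 0.003 -0.001] M [-0.66  0.55  0.36]
```

Emit:
arm_command(
  delta_pos=[
    [0.01, 0, 0],
  ],
  rotation=[
    [0.3, 0, 0],
  ],
)

```text
clock: 12.35
position: [0.6004, 0.0955, 0.1651]
tool_rot: [1.591, 1.567, -0.474]
force: [-2.8, -3.2, 5.2]
grip_width: 0.0132
```

```bash
python3 -c "from h import *;T()"
```

```text
t 12.35 turn 1.9450 Mz 0.384 F [-2.8 -3.2  5.2] p [0.6004 0.0955 0.1651] w 0.0132 q7 -0.40 tilt [ 0.003 -0.002] M [-0.71  0.6   0.38]
```

Emit:
arm_command(
  delta_pos=[
    [0.005, 0, 0],
  ],
  rotation=[
    [0.4, 0, 0],
  ],
)

```text
clock: 12.45
position: [0.6004, 0.0955, 0.165]
tool_rot: [1.624, 1.567, -0.484]
force: [-1.7, -2.4, 1.2]
grip_width: 0.0131
```

```bash
python3 -c "from h import *;T()"
```

```text
t 12.45 turn 1.9880 Mz 0.433 F [-1.7 -2.4  1.2] p [0.6004 0.0955 0.165 ] w 0.0131 q7 -0.44 tilt [ 0.003 -0.002] M [-0.68  0.37  0.43]
```

Emit:
arm_command(
  delta_pos=[
    [0.005, 0, 0],
  ],
  rotation=[
    [0.4, 0, 0],
  ],
)

```text
clock: 12.55
position: [0.6003, 0.0956, 0.1649]
tool_rot: [1.647, 1.567, -0.505]
force: [-1.3, -2.7, 1.6]
grip_width: 0.0133
```

Run:
```python
from h import *;T()
s=monitor.observe()
```

```text
t 12.55 turn 2.0313 Mz 0.458 F [-1.3 -2.7  1.6] p [0.6003 0.0956 0.1649] w 0.0133 q7 -0.47 tilt [ 0.003 -0.002] M [-0.69  0.31  0.46]
```

Emit:
arm_command(
  delta_pos=[
    [0, 0, 0],
    [0, 0, 0],
    [0, 0, 0],
    [0, 0, 0],
    [0, 0, 0],
    [-0.4, 0, 0],
    [-0.6, 0, 0],
    [-0.7, 0, 0],
    [-0.6, 0, 0],
    [-0.3, 0, 0],
  ],
  rotation=[
    [0, 0, 0],
    [0, 0, 0],
    [0, 0, 0],
    [0, 0, 0],
    [0, 0, 0],
    [0, 0, 0],
    [0, 0, 0],
    [0, 0, 0],
    [0, 0, 0],
    [0, 0, 0],
  ],
  gripper=-1,
)

```text
clock: 13.55
position: [0.6001, 0.0963, 0.2477]
tool_rot: [1.839, 1.568, -0.31]
force: [0.2, -0.5, -1.6]
grip_width: 0.0851
```

Run:
```python
from h import *
st();plan((.6195,.0145,.235),.25,8)
```

```text
t 13.55 p [0.6001 0.0963 0.2477] w 0.0851 F [ 0.2 -0.5 -1.6] M [ 0.    0.   -0.01] q [-0.65  0.56  0.59  1.67 -0.35  1.02 -0.52]
[[ 0.003  0.838 -0.546]
 [-0.001 -0.546 -0.838]
 [-1.     0.003 -0.001]]
[[0.054, 0.254, 0.241], [0.053, 0.228, 0.266], [0.053, 0.199, 0.288], [0.053, 0.168, 0.307], [0.053, 0.135, 0.323], [0.053, 0.101, 0.335], [0.053, 0.066, 0.344], [0.053, 0.03, 0.349]]
[[-0.988, 0.001, -0.004], [-0.988, 0.001, -0.004], [-0.988, 0.001, -0.004], [-0.988, 0.001, -0.004], [-0.988, 0.001, -0.004], [-0.988, 0.001, -0.004], [-0.988, 0.001, -0.004], [-0.988, 0.001, -0.004]]
```

Emit:
arm_command(
  delta_pos=[
    [0, 0.25, 0.24],
    [0, 0.23, 0.27],
    [0, 0.2, 0.29],
    [0, 0.17, 0.31],
    [0, 0.14, 0.32],
    [0, 0.1, 0.34],
    [0, 0.07, 0.34],
    [0, 0.03, 0.35],
    [0, 0, 0],
  ],
  rotation=[
    [-1, 0, 0],
    [-1, 0, 0],
    [-1, 0, 0],
    [-1, 0, 0],
    [-1, 0, 0],
    [-1, 0, 0],
    [-1, 0, 0],
    [-1, 0, 0],
    [0, 0, 0],
  ],
)

```text
clock: 14.45
position: [0.622, 0.0118, 0.2524]
tool_rot: [1.208, 1.564, -0.068]
force: [-0.2, 0.5, -0.6]
grip_width: 0.0853
```

Run:
```python
from h import *
st();plan((.6205,.0154,.137),.22,6)
p=optics.camera_params("wrist");f=optics.grab_frame("wrist");cv2.imwrite("pics/w4.png",f[:,:,::-1]);print(proj(p,(.6195,.0155,.152)))
```

```text
t 14.45 p [0.622  0.0118 0.2524] w 0.0853 F [-0.2  0.5 -0.6] M [-0.07 -0.03  0.06] q [-0.36  0.53  0.36  1.62 -0.21  1.02  0.36]
[[ 0.006  0.957  0.29 ]
 [-0.     0.29  -0.957]
 [-1.     0.006  0.002]]
[[0.641, -0.006, -0.023], [0.641, -0.006, -0.023], [0.641, -0.005, -0.023], [0.641, -0.005, -0.022], [0.641, -0.005, -0.022], [0.641, -0.004, -0.022]]
[[0.118, 0.003, -0.01], [0.118, 0.003, -0.01], [0.118, 0.003, -0.01], [0.118, 0.003, -0.01], [0.118, 0.003, -0.01], [0.118, 0.003, -0.01]]
[268.37832998 212.45171299]
```

View pics/w4.png

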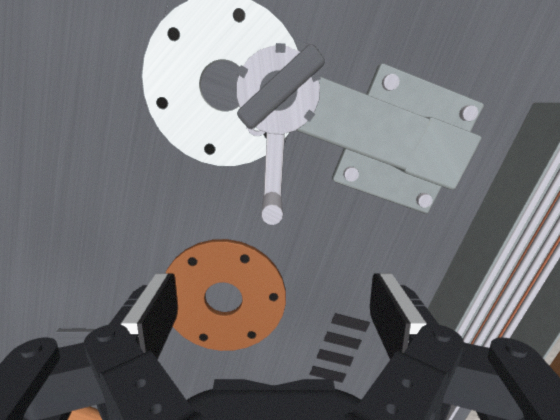

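The post is at (272,214), within 4 px of the prediction. The T-bar has turned, and the blank and nut are unmoved by eye. Next I descend and grip the post.

Emit:
arm_command(
  delta_pos=[
    [0.5, 0.01, -0.03],
    [0.65, 0, -0.03],
    [0.7, 0, -0.03],
    [0.7, 0, -0.02],
    [0.7, 0, -0.02],
    [0.5, 0, 0],
    [0.1, 0, 0],
    [0, 0, 0],
  ],
  rotation=[
    [0.1, 0, 0],
    [0.1, 0, 0],
    [0.1, 0, 0],
    [0.1, 0, 0],
    [0.1, 0, 0],
    [0, 0, 0],
    [0, 0, 0],
    [0, 0, 0],
  ],
)

```text
clock: 15.3
position: [0.6192, 0.0235, 0.1278]
tool_rot: [1.43, 1.568, 0.077]
force: [-0.4, -0.6, 0.2]
grip_width: 0.0857
```

Run:
```python
from h import *
st();plan((.6205,.0154,.136),.24,1)
```

```text
t 15.3 p [0.6192 0.0235 0.1278] w 0.0857 F [-0.4 -0.6  0.2] M [ 0.02 -0.05 -0.01] q [-0.35  0.68  0.32  1.73 -0.29  0.78  0.33]
[[ 0.003  0.976  0.216]
 [ 0.     0.216 -0.976]
 [-1.     0.003  0.   ]]
[[-0.275, -0.016, 0.271]]
[[-0.213, 0.004, -0.029]]
```

Emit:
arm_command(
  delta_pos=[
    [-0.28, 0, 0.27],
    [0, 0, 0],
  ],
  rotation=[
    [0, 0, 0],
    [0, 0, 0],
  ],
)

```text
clock: 15.5
position: [0.6214, 0.0153, 0.1378]
tool_rot: [1.344, 1.567, -0.01]
force: [0.4, -0.5, 0.1]
grip_width: 0.0857
```

Emit:
arm_command(
  delta_pos=[
    [0, 0, 0],
    [0, 0, 0],
    [0, 0, 0],
    [0, 0, 0],
    [0, 0, 0],
    [0, 0, 0],
    [0, 0, 0],
    [0, 0, 0],
  ],
  rotation=[
    [0, 0, 0],
    [0, 0, 0],
    [0, 0, 0],
    [0, 0, 0],
    [0, 0, 0],
    [0, 0, 0],
    [0, 0, 0],
    [0, 0, 0],
  ],
  gripper=1,
  grip_force=40,
)

```text
clock: 16.3
position: [0.622, 0.015, 0.14]
tool_rot: [1.456, 1.564, 0.101]
force: [-0.4, -0.1, 1.1]
grip_width: 0.0145
```

```bash
cat >> h.py <<'E'
def P(c=(.6008,.0970)):
    s=monitor.observe();M=R.from_euler("xyz",s["tool_rot"]).as_matrix();d=s["position"][:2]-c
    a=np.arctan2(d[1],d[0]);u=np.array([np.sin(a),-np.cos(a)])  # cw tangent
    print("t %.2f p %s r %.4f ang(cw from start) %.3f Ft(resist) %.2f Fr %.2f F %s toolyaw-tangent %.3f w %.4f"%(s["clock"],s["position"].round(4),np.hypot(*d),-1.925-a,-s["force"][:2]@u,s["force"][:2]@d/np.hypot(*d),s["force"].round(1),np.arctan2(M[1,1],M[0,1])-(a+np.pi/2),s["grip_width"]))
E
python3 -c "from h import *;P()"
```

```text
t 16.30 p [0.622 0.015 0.14 ] r 0.0847 ang(cw from start) -0.607 Ft(resist) -0.37 Fr -0.01 F [-0.4 -0.1  1.1] toolyaw-tangent -0.038 w 0.0145
```

Emit:
arm_command(
  delta_pos=[
    [0.04, -0.14, 0],
    [0.03, -0.14, 0],
    [0, -0.14, 0],
    [0, -0.14, 0],
  ],
  rotation=[
    [0.48, 0, 0],
    [0.48, 0, 0],
    [0.48, 0, 0],
    [0.48, 0, 0],
  ],
)

```text
clock: 16.7
position: [0.6104, 0.0133, 0.1401]
tool_rot: [1.631, 1.552, 0.07]
force: [7.1, -3.2, -8.0]
grip_width: 0.0145
```

```bash
python3 -c "from h import *;P()"
```

```text
t 16.70 p [0.6104 0.0133 0.1401] r 0.0842 ang(cw from start) -0.469 Ft(resist) 6.70 Fr 3.95 F [ 7.1 -3.2 -8. ] toolyaw-tangent -0.105 w 0.0145
```

Emit:
arm_command(
  delta_pos=[
    [0, -0.14, 0],
    [0, -0.14, 0],
  ],
  rotation=[
    [0.48, 0, 0],
    [0.48, 0, 0],
  ],
)

```text
clock: 16.9
position: [0.6032, 0.0127, 0.14]
tool_rot: [1.664, 1.549, -0.001]
force: [4.7, -3.0, -1.1]
grip_width: 0.0144
```

```bash
python3 -c "from h import *;P()"
```

```text
t 16.90 p [0.6032 0.0127 0.14  ] r 0.0843 ang(cw from start) -0.383 Ft(resist) 4.60 Fr 3.09 F [ 4.7 -3.  -1.1] toolyaw-tangent -0.124 w 0.0144
```

Emit:
arm_command(
  delta_pos=[
    [0, -0.14, 0.01],
    [0, -0.14, 0.01],
  ],
  rotation=[
    [0.2, 0, 0],
    [0.2, 0, 0],
  ],
)

```text
clock: 17.1
position: [0.5965, 0.0128, 0.1401]
tool_rot: [1.674, 1.545, -0.037]
force: [9.7, -1.6, -4.8]
grip_width: 0.0145
```

```bash
python3 -c "from h import *;P()"
```

```text
t 17.10 p [0.5965 0.0128 0.1401] r 0.0843 ang(cw from start) -0.303 Ft(resist) 9.77 Fr 1.07 F [ 9.7 -1.6 -4.8] toolyaw-tangent -0.089 w 0.0145
```

Emit:
arm_command(
  delta_pos=[
    [0, -0.14, 0],
    [0, -0.14, 0],
  ],
  rotation=[
    [0.3, 0, 0],
    [0.3, 0, 0],
  ],
)

```text
clock: 17.3
position: [0.5903, 0.0133, 0.1401]
tool_rot: [1.701, 1.539, -0.075]
force: [10.6, -2.6, -5.9]
grip_width: 0.0148
```

```bash
python3 -c "from h import *;P()"
```

```text
t 17.30 p [0.5903 0.0133 0.1401] r 0.0843 ang(cw from start) -0.230 Ft(resist) 10.87 Fr 1.28 F [10.6 -2.6 -5.9] toolyaw-tangent -0.081 w 0.0148
```

Emit:
arm_command(
  delta_pos=[
    [0, -0.14, 0],
    [0, -0.14, 0],
  ],
  rotation=[
    [0.4, 0, 0],
    [0.4, 0, 0],
  ],
)

```text
clock: 17.5
position: [0.584, 0.0144, 0.1401]
tool_rot: [1.757, 1.535, -0.106]
force: [8.6, -2.6, -4.3]
grip_width: 0.0142
```

```bash
python3 -c "from h import *;P()"
```

```text
t 17.50 p [0.584  0.0144 0.1401] r 0.0843 ang(cw from start) -0.154 Ft(resist) 8.90 Fr 0.87 F [ 8.6 -2.6 -4.3] toolyaw-tangent -0.093 w 0.0142
```

```bash
cat >> h.py <<'E'
def V():
    s=monitor.observe();M=R.from_euler("xyz",s["tool_rot"]).as_matrix()
    y=np.arctan2(M[1,1],M[0,1]);Y=np.array([np.cos(y),np.sin(y),0]);x=np.array([0,0,-1.]);T=np.c_[x,Y,np.cross(x,Y)]
    print("tilt fix",(R.from_matrix(M.T@T).as_rotvec()/np.radians(6)).round(3),"M",s["moment"].round(2))
E
python3 -c "from h import *;V()"
```

```text
tilt fix [ 0.001 -0.064 -0.34 ] M [-0.43 -0.86  0.  ]
```

Emit:
arm_command(
  delta_pos=[
    [0, -0.1, 0],
    [0, -0.1, 0],
    [0, -0.1, 0],
  ],
  rotation=[
    [0.2, 0, 0],
    [0.2, 0, 0],
    [0.3, 0, 0],
  ],
)

```text
clock: 17.8
position: [0.578, 0.0159, 0.1401]
tool_rot: [1.794, 1.528, -0.147]
force: [7.9, -3.0, -2.7]
grip_width: 0.0145
```

```bash
python3 -c "from h import *;P();V()"
```

```text
t 17.80 p [0.578  0.0159 0.1401] r 0.0843 ang(cw from start) -0.080 Ft(resist) 8.37 Fr 0.71 F [ 7.9 -3.  -2.7] toolyaw-tangent -0.097 w 0.0145
tilt fix [ 0.002 -0.09  -0.397] M [-0.37 -0.61  0.07]
```

Emit:
arm_command(
  delta_pos=[
    [0, -0.1, 0],
    [0, -0.1, 0],
    [0, -0.1, 0],
  ],
  rotation=[
    [0.2, 0, -0.06],
    [0.2, 0, -0.06],
    [0.2, 0, -0.06],
  ],
)

```text
clock: 18.1
position: [0.5721, 0.0177, 0.1401]
tool_rot: [1.96, 1.54, -0.049]
force: [8.3, -4.4, -4.6]
grip_width: 0.015
```

```bash
python3 -c "from h import *;P();V()"
```

```text
t 18.10 p [0.5721 0.0177 0.1401] r 0.0843 ang(cw from start) -0.007 Ft(resist) 9.30 Fr 1.30 F [ 8.3 -4.4 -4.6] toolyaw-tangent -0.091 w 0.0150
tilt fix [ 0.002 -0.11  -0.269] M [-0.68 -1.12 -0.04]
```

Emit:
arm_command(
  delta_pos=[
    [0, -0.1, 0],
    [0, -0.1, 0],
    [0, -0.1, 0],
  ],
  rotation=[
    [0.2, 0, -0.06],
    [0.25, 0, -0.06],
    [0.25, 0, -0.06],
  ],
)

```text
clock: 18.4
position: [0.5667, 0.0199, 0.1401]
tool_rot: [2.297, 1.551, 0.21]
force: [6.8, -4.5, -5.4]
grip_width: 0.0146
```

```bash
python3 -c "from h import *;P();V()"
```

```text
t 18.40 p [0.5667 0.0199 0.1401] r 0.0843 ang(cw from start) 0.062 Ft(resist) 8.08 Fr 1.38 F [ 6.8 -4.5 -5.4] toolyaw-tangent -0.100 w 0.0146
tilt fix [ 0.001 -0.126 -0.142] M [-0.89 -1.18  0.13]
```

Emit:
arm_command(
  delta_pos=[
    [0, -0.1, 0],
    [0, -0.1, 0],
    [0, -0.1, 0],
  ],
  rotation=[
    [0.25, 0, -0.03],
    [0.25, 0, -0.03],
    [0.25, 0, -0.03],
  ],
)

```text
clock: 18.7
position: [0.5616, 0.0224, 0.1401]
tool_rot: [2.479, 1.553, 0.31]
force: [7.3, -4.6, -6.0]
grip_width: 0.0147
```

```bash
python3 -c "from h import *;P();V()"
```

```text
t 18.70 p [0.5616 0.0224 0.1401] r 0.0843 ang(cw from start) 0.129 Ft(resist) 8.62 Fr 0.64 F [ 7.3 -4.6 -6. ] toolyaw-tangent -0.115 w 0.0147
tilt fix [ 0.001 -0.136 -0.106] M [-1.22 -1.3   0.23]
```

Emit:
arm_command(
  delta_pos=[
    [0, -0.1, 0],
    [0, -0.1, 0],
  ],
  rotation=[
    [0.25, 0, -0.03],
    [0.25, 0, -0.03],
  ],
)

```text
clock: 18.9
position: [0.5585, 0.0241, 0.1401]
tool_rot: [2.588, 1.553, 0.364]
force: [7.8, -5.9, -6.5]
grip_width: 0.0145
```

```bash
python3 -c "from h import *;P();V()"
```

```text
t 18.90 p [0.5585 0.0241 0.1401] r 0.0843 ang(cw from start) 0.172 Ft(resist) 9.69 Fr 1.25 F [ 7.8 -5.9 -6.5] toolyaw-tangent -0.127 w 0.0145
tilt fix [ 0.001 -0.142 -0.088] M [-1.36 -1.42  0.35]
```

Emit:
arm_command(
  delta_pos=[
    [0, -0.1, 0],
    [0, -0.1, 0],
  ],
  rotation=[
    [0.15, 0, -0.02],
    [0.15, 0, -0.02],
  ],
)

```text
clock: 19.1
position: [0.5558, 0.0257, 0.1401]
tool_rot: [2.536, 1.552, 0.278]
force: [9.0, -6.5, -9.3]
grip_width: 0.0147
```

```bash
python3 -c "from h import *;P()"
```

```text
t 19.10 p [0.5558 0.0257 0.1401] r 0.0843 ang(cw from start) 0.209 Ft(resist) 11.11 Fr 0.71 F [ 9.  -6.5 -9.3] toolyaw-tangent -0.124 w 0.0147
```

Emit:
arm_command(
  delta_pos=[
    [0, -0.12, 0],
    [0, -0.12, 0],
  ],
  rotation=[
    [0.15, 0, -0.02],
    [0.15, 0, -0.02],
  ],
)

```text
clock: 19.3
position: [0.5529, 0.0277, 0.1402]
tool_rot: [2.451, 1.55, 0.159]
force: [11.4, -9.9, -11.3]
grip_width: 0.0146
```

```bash
python3 -c "from h import *;P()"
```

```text
t 19.30 p [0.5529 0.0277 0.1402] r 0.0842 ang(cw from start) 0.250 Ft(resist) 15.01 Fr 1.69 F [ 11.4  -9.9 -11.3] toolyaw-tangent -0.117 w 0.0146
```

Emit:
arm_command(
  delta_pos=[
    [0, -0.12, 0],
    [0, -0.12, 0],
  ],
  rotation=[
    [0.15, 0, -0.02],
    [0.15, 0, -0.02],
  ],
)

```text
clock: 19.5
position: [0.5505, 0.0295, 0.1402]
tool_rot: [2.367, 1.546, 0.04]
force: [13.6, -10.6, -13.5]
grip_width: 0.0147
```

```bash
python3 -c "from h import *;P();V()"
```

```text
t 19.50 p [0.5505 0.0295 0.1402] r 0.0842 ang(cw from start) 0.286 Ft(resist) 17.21 Fr 0.37 F [ 13.6 -10.6 -13.5] toolyaw-tangent -0.116 w 0.0147
tilt fix [ 0.001 -0.168 -0.165] M [-2.13 -2.39  0.12]
```

Emit:
arm_command(
  delta_pos=[
    [0, -0.12, 0],
    [0, -0.12, 0],
  ],
  rotation=[
    [0.1, 0, -0.02],
    [0.1, 0, -0.02],
  ],
)

```text
clock: 19.7
position: [0.5486, 0.0309, 0.1402]
tool_rot: [2.284, 1.541, -0.067]
force: [15.1, -11.6, -14.4]
grip_width: 0.0142
```

```bash
python3 -c "from h import *;P();V()"
```

```text
t 19.70 p [0.5486 0.0309 0.1402] r 0.0842 ang(cw from start) 0.315 Ft(resist) 19.02 Fr -0.22 F [ 15.1 -11.6 -14.4] toolyaw-tangent -0.111 w 0.0142
tilt fix [ 0.002 -0.184 -0.213] M [-2.34 -2.65  0.11]
```

Emit:
arm_command(
  delta_pos=[
    [0, 0, 0],
    [0, 0, 0],
    [0, 0, 0],
    [0, 0, 0],
    [0, 0, 0],
  ],
  rotation=[
    [0, 0, 0],
    [0, 0, 0],
    [0, 0, 0],
    [0, 0, 0],
    [0, 0, 0],
  ],
  gripper=-1,
)

```text
clock: 20.2
position: [0.5489, 0.0309, 0.14]
tool_rot: [2.269, 1.541, -0.081]
force: [0.4, -0.1, 0.1]
grip_width: 0.0847
```

```bash
python3 -c "from h import *;P();V()"
```

```text
t 20.20 p [0.5489 0.0309 0.14  ] r 0.0840 ang(cw from start) 0.312 Ft(resist) 0.42 Fr -0.18 F [ 0.4 -0.1  0.1] toolyaw-tangent -0.114 w 0.0847
tilt fix [ 0.002 -0.184 -0.22 ] M [-0.01  0.04 -0.02]
```

Emit:
arm_command(
  delta_pos=[
    [-0.4, 0, 0],
    [-0.7, 0, 0],
    [-0.9, 0, 0],
    [-0.9, 0, 0],
    [-0.9, 0, 0],
    [-0.6, 0, 0],
    [-0.2, 0, 0],
    [0, 0, 0],
  ],
  rotation=[
    [0, 0, 0],
    [0, 0, 0],
    [0, 0, 0],
    [0, -0.1, -0.1],
    [0, -0.1, -0.1],
    [0, 0, 0],
    [0, 0, 0],
    [0, 0, 0],
  ],
)

```text
clock: 21.0
position: [0.5447, 0.0303, 0.2881]
tool_rot: [0.492, 1.568, -1.86]
force: [0.2, 0.8, 0.4]
grip_width: 0.0853
```

Run:
```python
from h import *
st();p=optics.camera_params("wrist");f=optics.grab_frame("wrist");t=optics.grab_frame("top")
a=np.array([.6008,.097,.152])
for g in (.28,.315,.35): print(g,proj(p,a+.085*np.array([np.cos(-1.925-g),np.sin(-1.925-g),0])))
c=cv2.resize(t[110:240,215:305],(277,400),interpolation=cv2.INTER_CUBIC)
o=np.zeros((400,800,3),np.uint8);o[:,:277]=c;o[:392,277:]=cv2.resize(f,(523,392));cv2.imwrite("pics/w5.png",o[:,:,::-1])
```

```text
t 21.0 p [0.5447 0.0303 0.2881] w 0.0853 F [0.2 0.8 0.4] M [ 0.01 -0.02 -0.06] q [-0.72  0.44  0.77  1.79 -0.35  1.05 -0.6 ]
[[-0.001  0.71  -0.705]
 [-0.002 -0.705 -0.71 ]
 [-1.     0.001  0.002]]
0.28 [279.30146764 201.92090987]
0.315 [275.71595563 202.37257883]
0.35 [272.11907374 202.7033969 ]
```

View pics/w5.png

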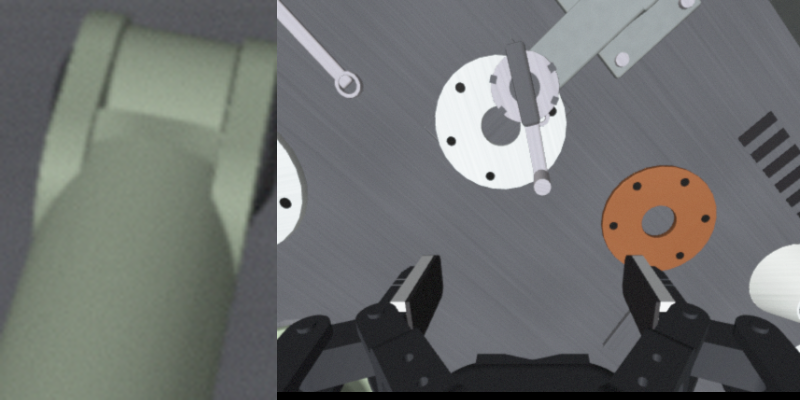

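The post is at wrist px (284,198), consistent with where I left it given the camera bias seen earlier. The blank and nut look undisturbed and nothing is touched, so I hand in.

```bash
python3 -c "
from h import *
print(bot.job_done())"
```

```text
the job is handed in; nothing more can be done
None
```

The job is handed in at about 21 s, with the gripper open, lifted clear and reading near-zero force. No verdict was reported.

- **Lock ring slackened:** I turned it back about 0.57–0.6 rad by its post.
- **T-handle screwed down:** I turned it 2.03 rad clockwise. Torque rose from about 0.29 to 0.46 N m. First touch works out at about 1.70 rad, so the foot is about 0.33 rad past it. Torque noise of about 0.02 N m makes that good to roughly ±0.05 rad.
- **Lock ring retightened:** I went about 0.3 rad beyond its old place, until the post resisted with about 19 N. Free drag was about 8.5 N.

**Checks that disagreed:**
- The ring force rose by about 0.75 N/mm instead of the stated 0.5 N/mm.
- The last wrist picture put the post about 8 px from where I expected it. An earlier bias accounts for about 4 px. The rest could be up to 0.04 rad of ring, which would still leave about 17 N.

**Other items on the bench:** the last wrist picture shows the blank and nut undisturbed by eye. The final top view was blocked by the arm, so I did not recheck the rest of the bench.

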